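# Pack the flat keys into the transport case and lock it

### The arm

A 7-joint arm with a two-finger parallel gripper is mounted at the origin on the work surface. World frame = base frame: x ahead of the robot, y to its left, z up, the work surface at z = 0. Lengths are in mm, angles in rad, forces in N, time in s.
With the tool pointing down it reaches from about 350 to 900 mm from the base axis. Payload 7.2 kg.
Tool frame: the origin (TCP) lies between the finger pads; the fingertips stand arm.tip_extent ahead of it and the grasp point (between the pads) lies 5 mm behind it (arm.tip_extent is the distance from the TCP to the fingertips, in mm); z points along the fingers, y is the direction in which the jaws open and shut (so a half turn about z gives the same grasp; the last joint's range is limited). The gripper opens to 88 mm and grips with 3 to 60 N. Pads are 20 mm wide; open, the fingers measure 115 mm over their backs; the gripper's body (75 mm by 178 mm) begins 61 mm behind the grasp point.
Start: joints at [1.261, 0.411, -0.013, 1.596, 0.006, 1.134, -0.082], TCP at [149.644, -606.824, 236.653] pointing down, gripper open.
Joint ranges: [-2.95, 2.95], [-0.29, 1.99], [-1.47, 1.44], [0.14, 2.54], [-1.03, 4.17], [0.13, 1.85], [-2.86, 2.86]. Speed limits (rad/s): [2.39, 2.39, 3.01, 3.01, 3.14, 3.14, 3.14].

### API

Orientations are given as [roll, pitch, yaw] about the fixed x, y, z axes, in that order (R = Rz(yaw) Ry(pitch) Rx(roll)).
In Python, from workcell import arm, solver, imaging, order gives the robot as it stands. Calls block until the motion is done:
- arm.move_to(position, orientation): joint-space move of the TCP to a pose.
- arm.move_linear(position, rate=150, frame=None, until_force=None): straight line of the TCP; frame=None keeps the orientation; rate is the mean speed in mm/s. With until_force (N) it stops when the force on the tool has changed by that much, and returns True; else False.
- arm.goto_joints(angles): joint-space move.
- arm.set_gripper(opening, grasp_force=None): finger opening in mm; grasp_force is the grip in N (None keeps the last); returns when the fingers have stopped.
- arm.pause(seconds).
- solver.inverse_kinematics(position, orientation): joint angles nearest the present ones, or None.
- imaging.camera(name): name is "side" or "top" or "wrist"; returns a dict with "color" (420x560x3 uint8, red, green, blue), "intrinsics" (3x3 intrinsics, pixels), "cam_to_world" (4x4, takes a point from camera to world coordinates). Camera axes: x right, y up, looking along -z (the intrinsics and any distortion apply to the point x, -y, -z); pixel columns grow to the right and rows downward; lengths in mm; the calibration is good to about 2 mm. A picture is of the moment at which its call begins. There is no depth.
A pose or a line that the arm cannot do raises arm.PlanningError and nothing moves.
- order.close_job(): hands the job in, once; it reports no verdict.
Trained networks look in the newest picture that a camera, given by its name, has taken for a name from the list of things; names that differ only in an ending like _2 or _b are one class to them, and where a whole thing is asked for, a point or a joint stands for the part that bears it (a point fixed in the world has none). Each returns a list of dicts, best first, with "score" (0 to 1); they miss things now and then, are a little off and sometimes report something else, mostly with a low value. They report only what shows in the picture. A call takes as long as a camera call. They do not tell look-alikes from the thing itself.
- imaging.trace(camera, query): "pixels" (420x560 bool, what is visible of it) and "position" ([row, column] in pixels, amid what is visible of it).
Readings, each from a call of its own:
- arm.get_clock(): time.
- arm.get_q(): joint angles.
- arm.get_joint_velocities(): joint speeds.
- arm.get_joint_efforts(): joint torques, N m.
- arm.get_eef_pos(): TCP position.
- arm.get_tool_rot(): TCP orientation.
- arm.get_force(): force on the tool from outside, world axes, zero at the start.
- arm.get_wrist_torque(): the same for the moment, N m.
- arm.get_grip_width(): finger opening in mm.
Only numpy, scipy, OpenCV 4.12 (cv2) and the standard library are available. Lean on these libraries where they do the work, as an engineer would, in place of code of your own. Each camera call takes 0.05 s, during which the arm holds its last target.

### The job

Pack every key paddle lying on the marble into the grey key case and draw the case's lock slide back fully to its stop at the green end, both while the lid is still open. Then lower the lid gently until it is fully shut, and only then push the lock slide fully home to its stop at the red end so that the case is locked. Leave everything else on the shelf where it is.

Things in the scene. Friction and masses are not known exactly. Their poses are not given: they have to be found in the camera images.
- key_blue: Blue key paddle: plastic paddle 70 x 32 x 18 mm with a brass key rigidly fixed to one end (116 mm long in all, 70 g), lying flat on the marble. Origin: centre of the paddle's underside; x points along the paddle towards the key (paddle ends at x = 35 mm, key tip at x = 81 mm, key 4 mm thick at half the paddle's height), z up. May be absent.
- key_red: Red key paddle: plastic paddle 70 x 32 x 18 mm with a brass key rigidly fixed to one end (116 mm long in all, 70 g), lying flat on the marble. Origin: centre of the paddle's underside; x points along the paddle towards the key (paddle ends at x = 35 mm, key tip at x = 81 mm, key 4 mm thick at half the paddle's height), z up. May be absent.
- key_yellow: Yellow key paddle: plastic paddle 70 x 32 x 18 mm with a brass key rigidly fixed to one end (116 mm long in all, 70 g), lying flat on the marble. Origin: centre of the paddle's underside; x points along the paddle towards the key (paddle ends at x = 35 mm, key tip at x = 81 mm, key 4 mm thick at half the paddle's height), z up. May be absent.
- key_green: Green key paddle: plastic paddle 70 x 32 x 18 mm with a brass key rigidly fixed to one end (116 mm long in all, 70 g), lying flat on the marble. Origin: centre of the paddle's underside; x points along the paddle towards the key (paddle ends at x = 35 mm, key tip at x = 81 mm, key 4 mm thick at half the paddle's height), z up. May be absent.
- key_orange: Orange key paddle: plastic paddle 70 x 32 x 18 mm with a brass key rigidly fixed to one end (116 mm long in all, 70 g), lying flat on the marble. Origin: centre of the paddle's underside; x points along the paddle towards the key (paddle ends at x = 35 mm, key tip at x = 81 mm, key 4 mm thick at half the paddle's height), z up. May be absent.
- case: Fixed grey steel key case, open-topped box 180 (x) x 260 (y) x 80 mm high, walls and floor 5 mm. Origin: centre of the underside; its -x side faces the robot, y to the robot's left. Joined on in front is the lock bed, a block at own x -156 to -90 mm, 290 mm wide, 60 mm high, striped green on its right half (-y), red on its left (+y). Lid hinged on the far (+x) rim.
- case_in (a point): Centre of the case's inner floor (5 mm above the marble); axes as the case. Inside it measures 170 x 250 mm and 75 mm deep.
- lid (a joint): Lid angle, rad: 0 shut flat on the rim, grows as it opens (1.57 upright, at most 1.75). Plate 180 x 260 x 8 mm; a stiff hinge (0.35 N m) holds it at any angle. On its outer face a black knob 35 mm high, centred across, 30 mm from the free edge; two steel tabs 24 mm wide reach 14 mm beyond the free edge at own y = -60 and +120 mm.
- lid_hinge (a point): Middle of the hinge line, at the far (+x) upper rim of the case, 80 mm above the marble; it turns with the lid: x, y, z axes as the case when the lid is closed. The plate lies from own x = 0 to -180 mm, z = 0 (inner face) to 8 mm (outer face).
- lid_edge (a point): Middle of the lid's free edge, 180 mm from the hinge.
- lock (a joint): Lock slide position, m: 0 = end stop at the green (unlocked, robot's right) end, 0.06 = end stop at the red (locked, left) end. Steel bar on the lock bed with two claws 90 mm to either side of its grip, 100 mm above the marble; locked, they reach over the tabs of the shut lid. Slides along the case's y; friction 2.5 N, stays where left.
- lock_grip (a point): Centre of the upper part of the black upright grip of the lock slide, 106 mm above the marble; the grip is 22 mm (own x) x 20 mm (own y), its top 122 mm and its foot 68 mm above the marble, its middle 35 mm in front of the case's front wall. Moves with the slide; axes as the case.
- bowl: Bystander: navy ceramic bowl, 140 mm across, 50 mm high. Origin: centre of the underside.
- torch: Bystander: aluminium torch lying flat, 165 mm long, 36 mm thick. Origin: under the middle, x to the lens.
- carabiner: Bystander: steel carabiner lying flat, 105 x 60 x 10 mm. Origin: centre of the underside.
- wedge: Bystander: orange plastic door wedge 110 x 42 x 26 mm. Origin: centre of the underside.
- glasses_case: Bystander: blue glasses case 155 x 60 x 40 mm. Origin: centre of the underside.
- parcel: Bystander: cardboard parcel 160 x 110 x 60 mm. Origin: centre of the underside.
- tape_measure: Bystander: yellow tape measure 70 x 70 x 35 mm. Origin: centre of the underside.
Mind the look-alikes: they are no part of the job. Leave any black or pink look-alike of the key_red alone.

How it is judged:
By the outcome, as a careful person would: the job done as asked, in the order asked, and still so for the second after the job is handed in, with the robot touching nothing.
Of key_blue, key_red, key_yellow, key_green, key_orange only 3 to 5 are there at a start; the rules pass over those that are not, and their reading is None.
At some moment in a run one of key_blue, key_red, key_yellow, key_green, key_orange may be knocked a few centimetres aside while the robot is not near it.
Once in a run the grip may slacken for a moment while it holds something.
It also fails if it takes over 210 s, if anything falls off the work surface, if the arm or the gripper's body presses on something with over 40 N, if the wrist force passes 120 N, or if a joint passes its speed limit or range.

## Working session

There is one attempt and no reset: what is moved stays moved. The work goes in short steps, each a Python script; the robot and the scene stay as the last script left them, time stands still between calls to the robot, and variables do not carry over. Pictures are saved under pics/ and viewed, and the job is handed in when it is done.

```bash
ls; mkdir -p pics; python3 - <<'E'
from workcell import arm, solver, imaging, order
import cv2,numpy as np
for n in ["top","side","wrist"]:
    c=imaging.camera(n); cv2.imwrite(f"pics/{n}0.png",c["color"][:,:,::-1])
    print(n,{k:(v if k!="color" else v.shape) for k,v in c.items()})
print(arm.get_clock(),arm.tip_extent,arm.get_eef_pos(),arm.get_tool_rot())
E
```

```text
pics
top {'color': (420, 560, 3), 'intrinsics': array([[520.11985883,   0.        , 280.62475844],
       [  0.        , 520.11985883, 209.62501191],
       [  0.        ,   0.        ,   1.        ]]), 'cam_to_world': array([[ 3.81290879e-04,  9.85794651e-01, -1.67954636e-01,
         2.15749841e+02],
       [-9.99999234e-01,  5.73717805e-04,  1.09718529e-03,
         5.51323361e+01],
       [ 1.17795796e-03,  1.67954089e-01,  9.85794115e-01,
         1.82061053e+03],
       [ 0.00000000e+00,  0.00000000e+00,  0.00000000e+00,
         1.00000000e+00]])}
side {'color': (420, 560, 3), 'intrinsics': array([[491.33363595,   0.        , 274.95176909],
       [  0.        , 491.33363595, 202.54464578],
       [  0.        ,   0.        ,   1.        ]]), 'cam_to_world': array([[-9.35327498e-01,  2.28814919e-01, -2.69826250e-01,
         1.18597002e+02],
       [-3.53690634e-01, -6.22215104e-01,  6.98391939e-01,
         1.09014669e+03],
       [-8.08747316e-03,  7.48660202e-01,  6.62904590e-01,
         1.09130972e+03],
       [ 0.00000000e+00,  0.00000000e+00,  0.00000000e+00,
         1.00000000e+00]])}
wrist {'color': (420, 560, 3), 'intrinsics': array([[329.6661699 ,   0.        , 283.37063391],
       [  0.        , 329.6661699 , 211.80418404],
       [  0.        ,   0.        ,   1.        ]]), 'cam_to_world': array([[ 2.39702749e-01,  9.40480711e-01,  2.40912068e-01,
         2.13818804e+02],
       [-9.70845584e-01,  2.32512545e-01,  5.82818081e-02,
        -5.90552384e+02],
       [-1.20216188e-03, -2.47858727e-01,  9.68795441e-01,
         3.83727159e+02],
       [ 0.00000000e+00,  0.00000000e+00,  0.00000000e+00,
         1.00000000e+00]])}
0.15 14.0 [ 149.52930977 -606.45492923  235.98518995] [-3.14031405e+00  8.27510453e-05  2.41800193e-01]
```

View pics/top0.png

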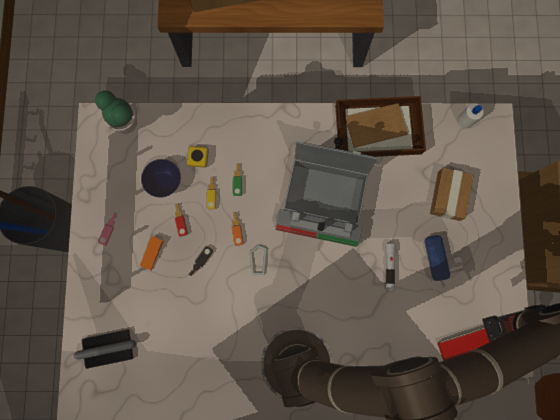

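View pics/side0.png

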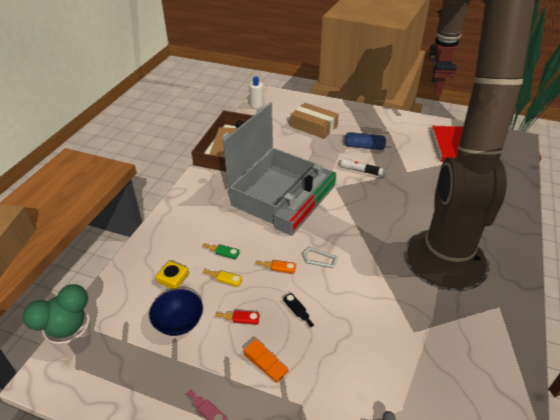

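View pics/wrist0.png

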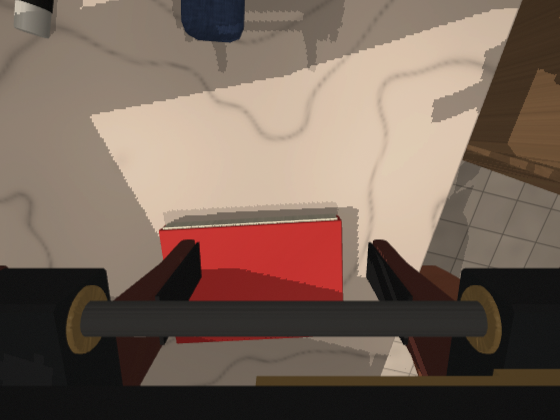

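```bash
cat > h.py <<'E'
from workcell import arm, solver, imaging, order
import cv2,numpy as np
def cam(n,name=None):
    c=imaging.camera(n)
    if name: cv2.imwrite(f"pics/{name}.png",c["color"][:,:,::-1])
    return c
def p2w(c,u,v,z):
    K=c["intrinsics"];T=c["cam_to_world"]
    d=T[:3,:3]@np.array([(u-K[0,2])/K[0,0],-(v-K[1,2])/K[1,1],-1.0]);o=T[:3,3]
    return o+d*(z-o[2])/d[2]
def w2p(c,P):
    K=c["intrinsics"];T=c["cam_to_world"]
    q=T[:3,:3].T@(np.asarray(P,float)-T[:3,3])
    return np.array([K[0,0]*q[0]/-q[2]+K[0,2],K[1,1]*-q[1]/-q[2]+K[1,2]])
def tr(n,q,c,smin=0.3):
    out=[]
    for r in imaging.trace(n,q):
        out.append(r)
    return out
E
cat > look.py <<'E'
from h import *
import sys
def locate(n,c,mask,z=9):
    # rectify mask pixels onto plane z, PCA
    vv,uu=np.nonzero(mask)
    P=np.array([p2w(c,u,v,z)[:2] for u,v in zip(uu,vv)])
    m=P.mean(0); w,V=np.linalg.eigh(np.cov((P-m).T)); a=V[:,1]
    s=(P-m)@a; t=(P-m)@V[:,0]
    return P,m,a,s,t
if __name__=="__main__":
    for n in ["top","side"]:
        c=cam(n)
        for q in ["key_blue","key_red","key_yellow","key_green","key_orange","case","lid","lock","wedge"]:
            for r in imaging.trace(n,q)[:3]:
                P,m,a,s,t=locate(n,c,r["pixels"])
                print(n,q,round(r["score"],2),np.round(r["position"]),r["pixels"].sum(),m.round(),np.round(np.arctan2(a[1],a[0]),2),round(np.ptp(s)),round(np.ptp(t)))
        if n=="top":
            im=c["color"][:,:,::-1]
            cv2.imwrite("pics/topc1.png",cv2.resize(im[140:285,90:265],None,fx=4.5,fy=4,interpolation=cv2.INTER_CUBIC))
            cv2.imwrite("pics/topc2.png",cv2.resize(im[130:260,260:390],None,fx=4.5,fy=4.5,interpolation=cv2.INTER_CUBIC))
E
python3 look.py
```

```text
top key_blue 0.35 [223. 179.] 249 [480. 407.] -2.9 115 34
top key_red 0.81 [221. 178.] 250 [482. 408.] -2.9 115 34
top key_red 0.81 [257. 202.] 246 [353. 328.] 2.57 111 34
top key_red 0.79 [235. 105.] 252 [444. 665.] 2.76 110 38
top key_yellow 0.48 [192. 209.] 236 [579. 300.] -3.14 112 29
top key_green 0.29 [230. 238.] 251 [448. 209.] -2.99 114 35
top key_orange 0.71 [231. 236.] 228 [446. 208.] -2.98 114 32
top key_orange 0.28 [222. 176.] 252 [479. 407.] -2.91 111 37
top case 0.87 [193. 326.] 7220 [ 585. -106.] 2.87 382 303
top case 0.61 [158. 334.] 1609 [ 720. -139.] 1.38 300 112
top lid 0.57 [156. 335.] 1533 [ 720. -137.] 1.37 295 112
top lock 0.57 [226. 320.] 483 [466. -83.] 1.37 214 47
top wedge 0.89 [251. 153.] 402 [372. 505.] 2.81 108 46
top wedge 0.18 [222. 178.] 155 [474. 406.] -2.89 85 26
side key_blue 0.38 [311. 177.] 1929 [654. 450.] 1.98 149 141
side key_red 0.9 [311. 298.] 405 [353. 327.] 2.52 120 37
side key_red 0.89 [318. 240.] 444 [486. 404.] -2.91 115 42
side key_red 0.76 [408. 206.] 453 [457. 659.] 2.85 112 36
side key_yellow 0.62 [276. 225.] 388 [580. 298.] 3.13 121 44
side key_green 0.58 [250. 220.] 298 [631. 206.] 3.12 119 40
side key_orange 0.85 [267. 278.] 346 [449. 204.] -3.01 113 45
side case 0.87 [175. 267.] 8138 [ 629. -192.] 2.23 780 386
side case 0.57 [143. 248.] 2423 [ 783. -343.] 1.71 572 207
side case 0.36 [313. 176.] 1995 [653. 451.] 2.46 151 143
side lid 0.7 [266. 277.] 336 [453. 205.] -3.01 116 41
side lid 0.67 [141. 247.] 2503 [ 783. -347.] 1.71 572 204
side lock 0.74 [188. 305.] 540 [ 486. -158.] 1.42 264 72
side lock 0.49 [121. 313.] 1151 [ 591. -582.] 2.19 271 205
side wedge 0.73 [359. 263.] 947 [378. 501.] 2.68 128 55
```

View pics/topc1.png

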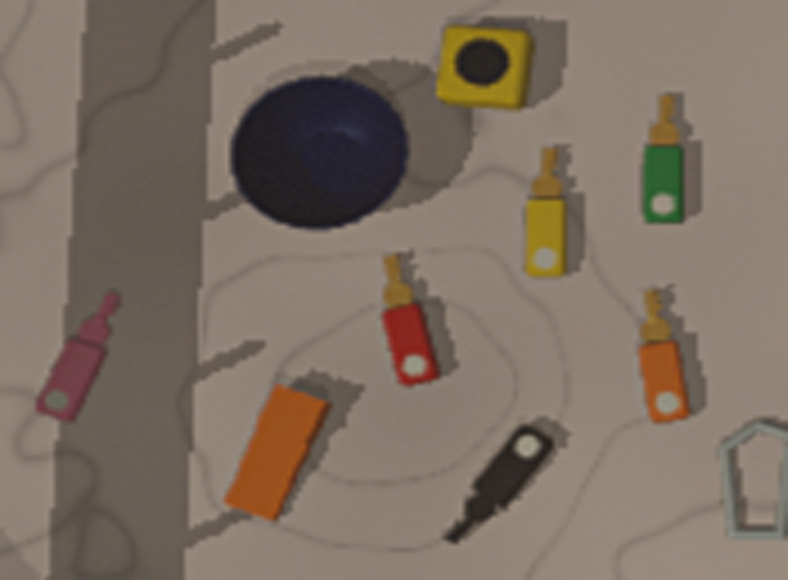

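View pics/topc2.png

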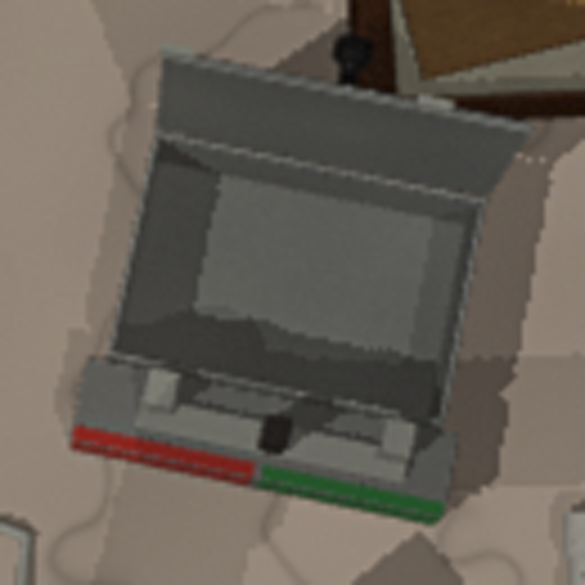

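```bash
cat > fit.py <<'E'
from h import *
from scipy.optimize import least_squares
t=cam("top");s=cam("side")
ct=lambda a,b:(260+a/4.5,130+b/4.5)
# model points (case frame) and clicked pixels, top camera
pts=[([-90,130,80],ct(112,355)),([-90,-130,80],ct(440,415)),([90,130,80],ct(160,137)),([90,-130,80],ct(483,203)),
     ([-156,145,60],ct(75,430)),([-156,-145,60],ct(437,508))]
def W(p,P):
    c,si=np.cos(p[2]),np.sin(p[2]);P=np.asarray(P,float)
    return np.array([p[0]+c*P[0]-si*P[1],p[1]+si*P[0]+c*P[1],P[2]])
f=lambda p:np.concatenate([w2p(t,W(p,P))-np.array(u) for P,u in pts])
r=least_squares(f,[590,-110,-0.17]);p=r.x;print(p,np.round(r.fun,1))
np.save("case.npy",p)
def lidpt(th,x,y,z): # lid own coords, returns case coords
    return [90+x*np.cos(th)+z*np.sin(th)*1, y, 80-x*np.sin(th)+z*np.cos(th)]
g=lambda q:np.concatenate([w2p(t,W(p,lidpt(q[0],-180,130,0)))-ct(165,52),w2p(t,W(p,lidpt(q[0],-180,-130,0)))-ct(528,128)])
q=least_squares(g,[1.5]);print("lid",q.x,np.round(q.fun,1))
gp=p2w(t,*ct(275,420),122);print("grip top",gp)
c,si=np.cos(p[2]),np.sin(p[2]);d=gp[:2]-p[:2];print("grip case",c*d[0]+si*d[1],-si*d[0]+c*d[1])
for n,cc in(("top",t),("side",s)):
    im=cc["color"][:,:,::-1].copy();im=cv2.resize(im,None,fx=3,fy=3,interpolation=cv2.INTER_CUBIC)
    def L(A,col):
        a=np.array([(w2p(cc,W(p,P))+.5)*3 for P in A]).astype(int);cv2.polylines(im,[a],True,col,1,cv2.LINE_AA)
    L([(-90,-130,80),(-90,130,80),(90,130,80),(90,-130,80)],(0,255,255))
    L([(-85,-125,5),(-85,125,5),(85,125,5),(85,-125,5)],(255,255,0))
    L([(-156,-145,60),(-156,145,60),(-90,145,60),(-90,-145,60)],(255,0,255))
    L([lidpt(q.x[0],*v) for v in [(0,130,0),(-180,130,0),(-180,-130,0),(0,-130,0)]],(0,128,255))
    o=(w2p(cc,W(p,(0,0,100)))*3).astype(int);im=im[max(o[1]-280,0):o[1]+250,max(o[0]-300,0):o[0]+300]
    cv2.imwrite(f"pics/fit_{n}.png",im)
E
python3 fit.py
```

```text
[ 5.78280491e+02 -1.02740317e+02 -2.09139985e-01] [-1.3 -0.7  1.1  1.8 -1.2 -2.5  1.1 -1.9 -1.4  1.4  1.7  1.7]
lid [1.58867801] [-0.5  0.1  1.1  0. ]
grip top [459.36169181 -80.31450048 122.        ]
grip case -120.98355739297065 -2.7526127594151575
```

View pics/fit_top.png

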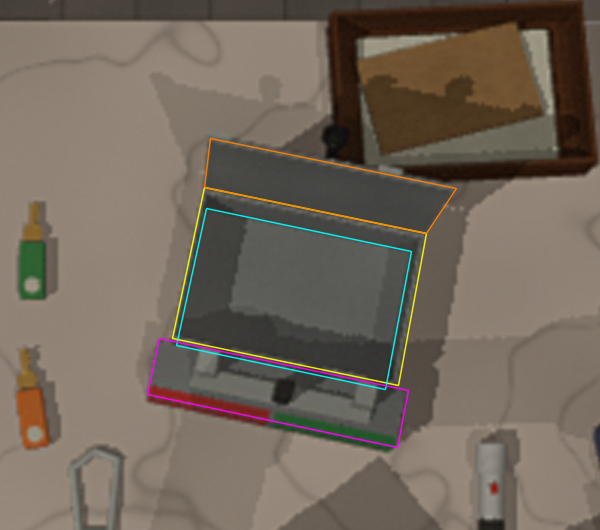

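View pics/fit_side.png

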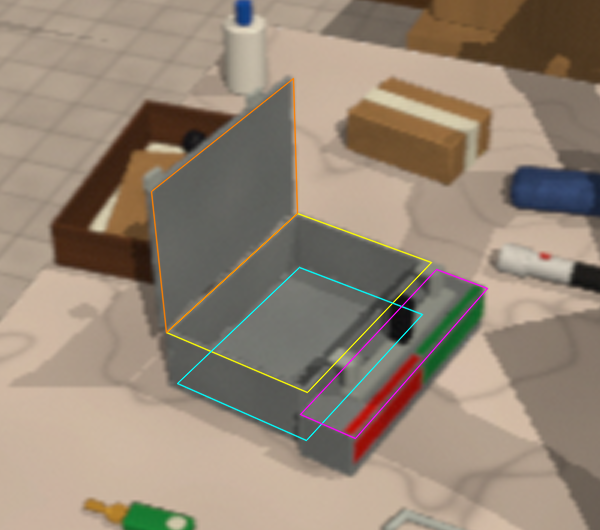

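```bash
cat > keys.py <<'E'
from h import *
HUE={"red":(0,6),"orange":(7,17),"yellow":(20,33),"green":(50,85),"blue":(100,130)}
def find(color,n,c,verbose=False):
    """paddle by trace candidates filtered by colour; returns origin xy, yaw"""
    hsv=cv2.cvtColor(c["color"],cv2.COLOR_RGB2HSV); best=[]
    for q in ["key_"+color,"key_red","key_orange"]:
        for r in imaging.trace(n,q):
            m=r["pixels"].astype(bool)
            if m.sum()<80 or m.sum()>900: continue
            px=hsv[m]; lo,hi=HUE[color]
            h=px[:,0].astype(int); h=np.where(h>172,0,h)
            sel=(px[:,1]>140)&(h>=lo)&(h<=hi)&(px[:,2]>60)
            frac=sel.mean()
            if frac<0.35: continue
            vv,uu=np.nonzero(m); P=np.array([p2w(c,u,v,12)[:2] for u,v in zip(uu,vv)])
            if verbose: print(n,q,r["score"],np.round(r["position"]),"frac",round(frac,2),np.median(px[sel],0))
            (cx,cy),(w,h2),ang=cv2.minAreaRect(P.astype(np.float32))
            L,Wd=max(w,h2),min(w,h2)
            if not(95<L<135 and 25<Wd<50): continue
            a=np.radians(ang if w>h2 else ang+90); d=np.array([np.cos(a),np.sin(a)])
            body=P[sel].mean(0); 
            if d@(P[~sel].mean(0)-body)<0: d=-d
            mid=np.array([cx,cy])
            # robust yaw by PCA of whole mask
            w_,V=np.linalg.eigh(np.cov((P-P.mean(0)).T)); a2=V[:,1]*np.sign(V[:,1]@d)
            best.append((r["score"],mid-23*d,np.arctan2(a2[1],a2[0]),L,Wd,body))
        if best: break
    if not best: return None
    b=max(best,key=lambda b:b[0]); return b[1],b[2],b[3],b[4],b[5]
if __name__=="__main__":
    for n in("top","side"):
        c=cam(n)
        for k in HUE:
            r=find(k,n,c,True)
            print(n,k,None if r is None else [np.round(x,2) for x in r])
E
python3 keys.py
```

```text
top key_red 0.61 [219. 179.] frac 0.54 [  2. 194. 135.]
top red [array([465.49, 403.25]), np.float64(0.23), np.float64(115.49), np.float64(34.2), array([469.67, 404.14])]
top key_orange 0.69 [230. 239.] frac 0.57 [ 12. 200. 154.]
top orange [array([434.16, 206.6 ]), np.float64(0.15), np.float64(117.55), np.float64(35.05), array([438.26, 206.03])]
top key_yellow 0.49 [195. 210.] frac 0.55 [ 24. 204. 151.]
top yellow [array([558.95, 299.49]), np.float64(0.01), np.float64(112.29), np.float64(35.34), array([566.12, 299.57])]
top green None
top blue None
side key_red 0.96 [318. 240.] frac 0.59 [  2. 235. 182.]
side red [array([470.13, 404.47]), np.float64(0.22), np.float64(119.07), np.float64(42.08), array([471.96, 404.93])]
side key_orange 0.53 [266. 276.] frac 0.67 [ 13. 255. 213.]
side orange [array([437.06, 205.1 ]), np.float64(0.12), np.float64(115.96), np.float64(39.69), array([441.14, 207.  ])]
side key_yellow 0.92 [274. 225.] frac 0.66 [ 24. 255. 207.]
side yellow [array([566.69, 301.05]), np.float64(-0.02), np.float64(117.68), np.float64(39.91), array([569.02, 301.17])]
side key_green 0.81 [251. 224.] frac 0.49 [ 68. 201. 121.]
side green [array([613.63, 207.67]), np.float64(-0.03), np.float64(117.62), np.float64(45.89), array([618.38, 209.61])]
side blue None
```

```bash
cat > pp.py <<'E'
from keys import *
import sys
cp=np.load("case.npy")
def C(x,y):
    c,s=np.cos(cp[2]),np.sin(cp[2]);return np.array([cp[0]+c*x-s*y,cp[1]+s*x+c*y])
def where(color):
    R=[]
    for n in("top","side"):
        c=cam(n);r=find(color,n,c)
        if r is not None:R.append((n,r))
    for n,r in R: print(color,n,np.round(r[0]),round(r[1],2))
    if len(R)==2 and np.linalg.norm(R[0][1][0]-R[1][1][0])>15: print("DISAGREE")
    return np.mean([r[0] for _,r in R],0),np.mean([r[1] for _,r in R])
def pick(xy,yaw):
    D=[np.pi,0,yaw]
    arm.move_to([*xy,150],D)
    arm.set_gripper(80)
    arm.move_linear([*xy,60])
    hit=arm.move_linear([*xy,17.5],rate=60,until_force=8)
    arm.set_gripper(15,grasp_force=30)
    w=arm.get_grip_width();print("hit",hit,"grip",w,arm.get_eef_pos().round(1))
    return w
def where_ok(): return arm.get_grip_width()
def place(x,y,zrel=25):
    q=C(x,y);D=[np.pi,0,cp[2]]
    arm.move_to([*q,230],D);print("carry w",arm.get_grip_width())
    if arm.get_grip_width()<28: print("LOST");return False
    arm.move_linear([*q,100],rate=120);print("w",arm.get_grip_width())
    hit=arm.move_linear([*q,zrel],rate=50,until_force=10)
    print("hit",hit,arm.get_eef_pos().round(1),arm.get_grip_width())
    arm.set_gripper(41)
    arm.move_linear([*q,230],rate=150)
    return True
if __name__=="__main__":
    color,y=sys.argv[1],float(sys.argv[2])
    xy,yaw=where(color);t0=arm.get_clock()
    w=pick(xy,yaw)
    arm.move_linear([*xy,230],rate=150);w=arm.get_grip_width();print("lifted",w)
    if w>28: place(-18,y)
    print("t",arm.get_clock(),arm.get_force().round(1))
    c=cam("top",f"top_{color}");cam("side",f"side_{color}")
E
python3 pp.py red -85
```

```text
red top [463. 403.] 0.26
red side [470. 403.] 0.25
hit False grip 31.36844177903244 [466.3 403.3  17.5]
lifted 31.708470139352116
carry w 31.830020003838687
w 31.573767975340353
hit False [ 543.2 -182.2   25.3] 31.217656596364325
t 17.3 [-0.4 -0.2 -1.3]
```

View pics/top_red.png

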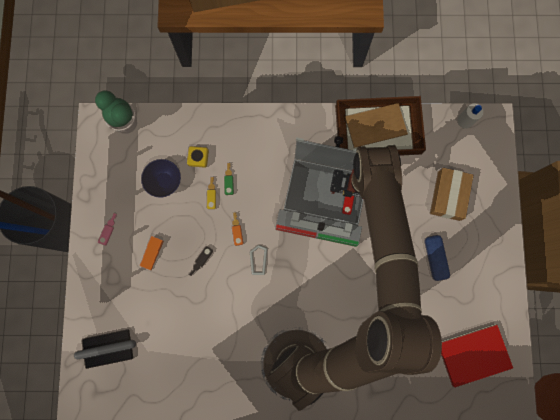

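View pics/side_red.png

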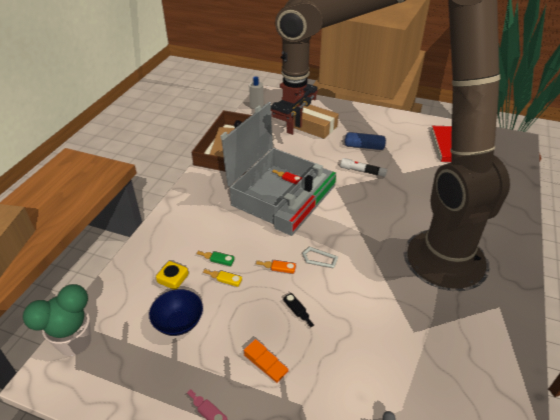

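```bash
sed -i 's/arm.set_gripper(80)/arm.set_gripper(OPEN)/; s/^import sys/import sys\nOPEN=float(sys.argv[3]) if len(sys.argv)>3 else 80/' pp.py; python3 pp.py orange 85; python3 keys.py
```

```text
orange top [431. 205.] 0.16
orange side [438. 205.] 0.16
hit False grip 31.69847793995654 [434.5 205.3  17.5]
lifted 31.79113389765823
carry w 31.59867273921352
w 31.456041740754927
hit False [578.5 -15.8  25.3] 31.91600593655495
t 29.6833 [-0.5 -0.3 -0.5]
top red None
top key_orange 0.56 [193. 304.] frac 0.82 [ 12. 203. 113.]
top key_orange 0.56 [193. 304.] frac 0.82 [ 12. 203. 113.]
top orange None
top key_yellow 0.69 [194. 212.] frac 0.61 [ 24. 201. 161.]
top yellow [array([562.54, 299.61]), np.float64(0.01), np.float64(112.56), np.float64(28.4), array([566.14, 299.45])]
top green None
top blue None
side red None
side orange None
side key_yellow 0.91 [276. 227.] frac 0.66 [ 24. 255. 213.]
side yellow [array([564.91, 299.01]), np.float64(-0.02), np.float64(115.67), np.float64(42.68), array([568.67, 300.67])]
side key_green 0.65 [257. 218.] frac 0.48 [ 68.  201.  124.5]
side green [array([617.95, 238.22]), np.float64(0.02), np.float64(118.6), np.float64(44.48), array([621.15, 239.88])]
side blue None
```

```bash
python3 pp.py yellow 28 48 && python3 - <<'E'
from h import *
im=cv2.imread("pics/top_yellow.png");cv2.imwrite("pics/ty.png",cv2.resize(im[130:290,140:380],None,fx=3,fy=3))
E
```

```text
yellow top [561. 300.] 0.01
yellow side [564. 301.] -0.05
hit False grip 32.05097384235581 [562.8 300.4  17.9]
lifted 31.967308297176686
carry w 31.55228965299395
w 31.702027402322237
hit False [566.7 -71.6  25.3] 32.06247958828135
t 42.6417 [ 0.6  0.2 -0.4]
```

View pics/ty.png

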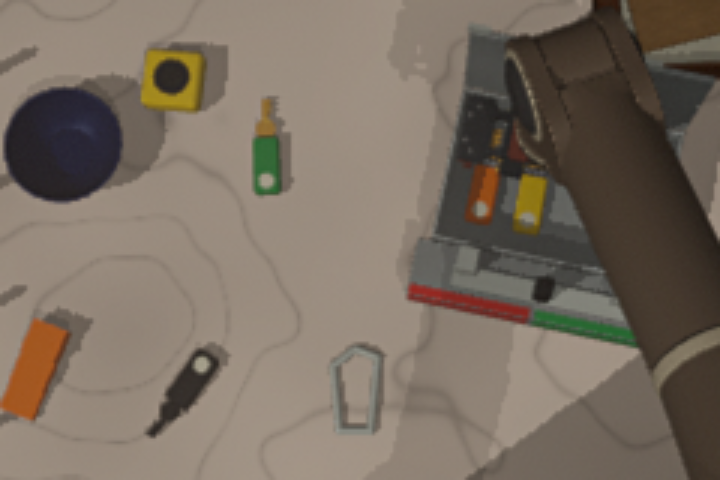

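```bash
python3 pp.py green -28 70; python3 - <<'E'
from pp import *
# step back so cameras see the case, look
q=C(-118,-5)
arm.move_to([380,150,300],[np.pi,0,cp[2]])
c=cam("top","top_all");s=cam("side","side_all")
a=cv2.resize(c["color"][130:260,255:385,::-1],(400,400),interpolation=cv2.INTER_CUBIC)
b=cv2.resize(s["color"][100:230,210:340,::-1],(400,400),interpolation=cv2.INTER_CUBIC)
cv2.imwrite("pics/both1.png",np.hstack([a,b]))
for n,cc in(("top",c),("side",s)):
    print(n,[w2p(cc,[*C(-125,y),122]).round(1) for y in(-30,0,30)])
E
```

```text
green side [616. 239.] 0.03
hit False grip 31.585636009469745 [615.9 238.6  17.6]
lifted 31.957741566367734
carry w 31.767473149312433
w 31.761463803838186
hit False [ 555.1 -126.4   25.3] 31.68164461657143
t 54.9417 [ 1.3 -0.8 -0.9]
top [array([329. , 226.2]), array([320.1, 224.3]), array([311.1, 222.5])]
side [array([312.9, 172.9]), array([308.3, 177.9]), array([303.5, 183. ])]
```

View pics/both1.png

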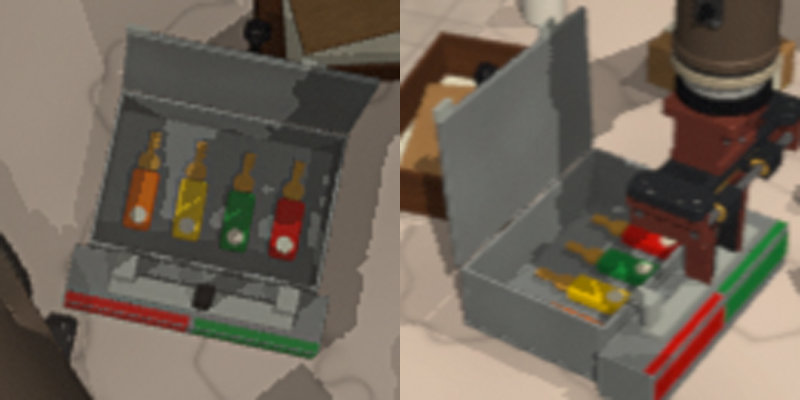

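View pics/top_all.png

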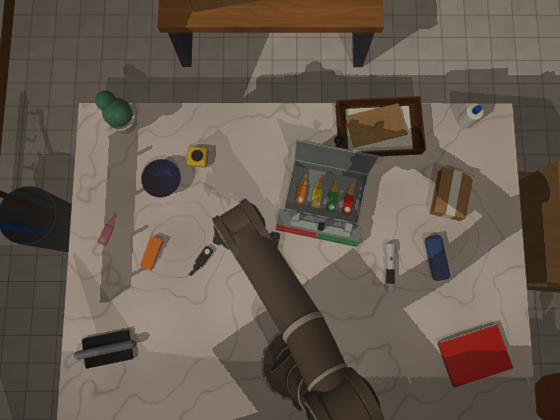

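```bash
cat > lk.py <<'E'
from pp import *
D=[np.pi,0,cp[2]]
def incase(p):
    d=np.asarray(p)[:2]-cp[:2];c,s=np.cos(cp[2]),np.sin(cp[2]);return np.array([c*d[0]+s*d[1],-s*d[0]+c*d[1]]).round(1)
def slide(ystart,yend,f=12):
    q=C(-125,ystart)
    arm.move_to([*q,230],D);arm.set_gripper(60)
    print("down",arm.move_linear([*q,106],rate=80,until_force=8))
    arm.set_gripper(15,grasp_force=8);w=arm.get_grip_width();print("w",w)
    e=C(-125,yend)
    print("stop",arm.move_linear([*e,106],rate=30,until_force=f),incase(arm.get_eef_pos()),arm.get_force().round(1),arm.get_grip_width())
E
python3 - <<'E'
from lk import *
slide(-4,-50)
cam("side","side_lk");cam("top","top_lk");print(arm.get_clock())
E
```

```text
down False
w 20.311659146936773
stop True [-125.   -27.6] [1.6 5.5 1.2] 19.89311440582954
61.325
```

```bash
python3 - <<'E'
from lk import *
arm.set_gripper(15,grasp_force=30);print(arm.get_force().round(1),incase(arm.get_eef_pos()))
e=C(-125,-55)
print(arm.move_linear([*e,106],rate=15,until_force=25),incase(arm.get_eef_pos()),arm.get_force().round(1))
p=arm.get_eef_pos()
arm.set_gripper(40);print("tcp",incase(arm.get_eef_pos()))
arm.move_linear([p[0],p[1],230],rate=150)
arm.move_to([380,150,320],D)
c=cam("top");s=cam("side");print(arm.get_clock(),arm.get_force().round(1))
a=cv2.resize(c["color"][130:260,255:385,::-1],(400,400),interpolation=cv2.INTER_CUBIC)
b=cv2.resize(s["color"][100:230,210:340,::-1],(400,400),interpolation=cv2.INTER_CUBIC)
cv2.imwrite("pics/both2.png",np.hstack([a,b]))
E
```

```text
[0.3 2.5 3.9] [-125.   -27.6]
True [-125.   -27.6] [1.  2.7 1.8]
tcp [-124.7  -27.1]
64.975 [-0.8 -1.  -0.4]
```

View pics/both2.png

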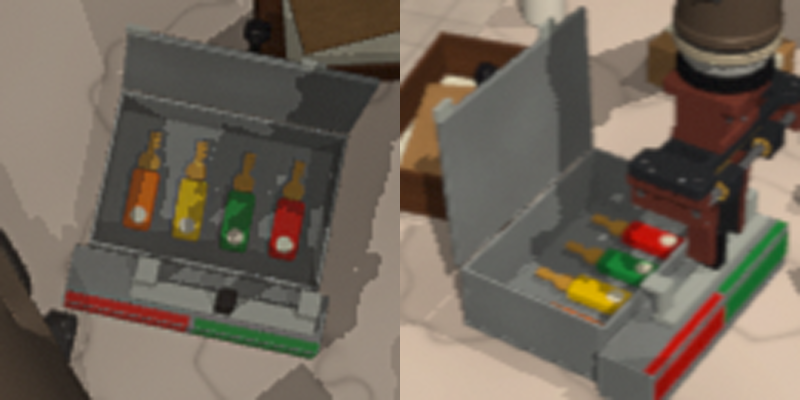

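```bash
cat > lidc.py <<'E'
from lk import *
Y=65;r=140
def tcp(th,off=0):
    x=90-r*np.cos(th)+(8+off)*np.sin(th)+10; z=80+r*np.sin(th)+(8+off)*np.cos(th)+14
    return [*C(x,Y),z]
E
python3 - <<'E'
from lidc import *
for th,o in((1.6,25),(1.6,0),(1,0),(.5,0),(0,0)):
    print(np.round(tcp(th,o)),solver.inverse_kinematics(tcp(th,o),D))
t=tcp(1.6,25);print(solver.inverse_kinematics([t[0],t[1],380],D))
arm.set_gripper(0)
arm.move_linear([380,150,400])
arm.move_to([t[0],t[1],380],D)
cam("side","side_l1");print(arm.get_clock())
E
```

```text
[726. -68. 233.] [ 0.58959304  0.83930207 -1.10790212  1.25732706  0.73412528  1.46044079
 -2.2185432 ]
[701. -62. 234.] [ 0.62407101  0.80589171 -1.12507719  1.33147606  0.71716831  1.43234161
 -2.24247587]
[622. -46. 216.] [ 0.72880539  0.71158782 -1.17164467  1.57290254  0.67172901  1.31254652
 -2.31409186]
[573. -35. 168.] [ 0.76728272  0.68490443 -1.16489877  1.74817362  0.68031501  1.17828017
 -2.3770201 ]
[553. -31. 102.] [ 0.74090786  0.72614797 -1.10482351  1.85597443  0.75247324  1.05107506
 -2.45297246]
[ 0.53851399  0.7597004  -1.15345429  1.01427016  0.68983356  1.71728767
 -2.14350661]
67.9667
```

View pics/side_l1.png

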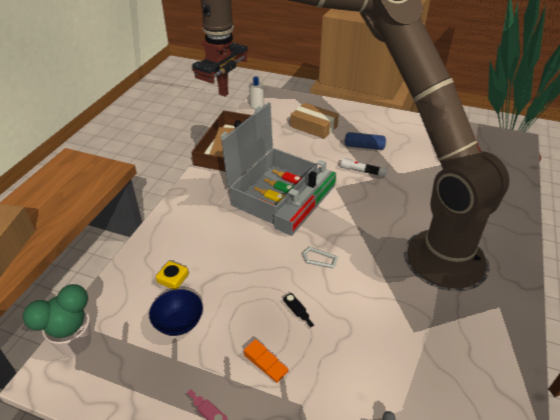

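```bash
python3 - <<'E'
from lidc import *
t=tcp(1.6,25)
print("down",arm.move_linear(t,rate=100,until_force=8))
for th in (1.6,1.45,1.3,1.15,1.0):
    h=arm.move_linear(tcp(th),rate=60,until_force=20);print(th,h,arm.get_force().round(1))
    if h: break
cam("side","side_l2");print(arm.get_clock())
E
```

```text
down False
1.6 False [-0.2  0.  -0. ]
1.45 False [ 0.8 -0.3  0.1]
1.3 False [-0.2 -0.5 -0.6]
1.15 False [ 0.4 -0.1 -1.8]
1.0 False [-0.2 -0.1 -1.1]
72.2
```

View pics/side_l2.png

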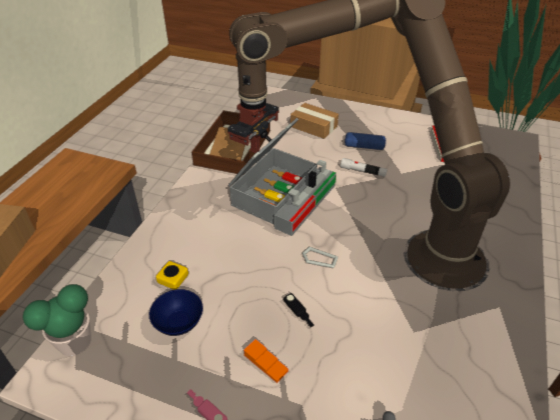

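Lid is following the finger. Continue down to shut.

```bash
python3 - <<'E'
from lidc import *
for th in (.85,.7,.55,.42,.3,.2,.12,.06):
    h=arm.move_linear(tcp(th),rate=45,until_force=15);print(th,h,arm.get_force().round(1))
    if h: break
else:
    t=tcp(0);t[2]-=12
    print(arm.move_linear(t,rate=20,until_force=14),arm.get_eef_pos().round(1),arm.get_force().round(1))
cam("side","side_l3");cam("top","top_l3");print(arm.get_clock())
E
```

```text
0.85 False [ 0.1 -1.1  0.9]
0.7 False [ 0.5  0.7 -0.3]
0.55 False [-0.4 -0.   0.5]
0.42 False [ 0.4 -0.   0.2]
0.3 False [ 0.   0.5 -0.4]
0.2 False [0.1 0.5 0.1]
0.12 False [0.9 0.3 0.2]
0.06 False [0.1 0.8 0.5]
True [553.1 -30.9 102.9] [-1.8 -1.3  8.8]
76.975
```

View pics/side_l3.png

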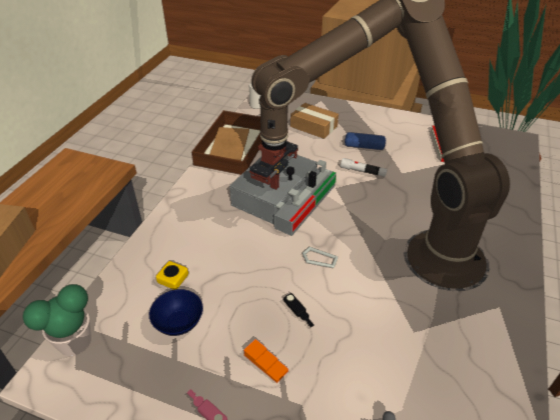

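```bash
python3 - <<'E'
from lidc import *
p=arm.get_eef_pos()
print(arm.move_linear([p[0],p[1],p[2]-8],rate=15,until_force=18),arm.get_eef_pos().round(1),arm.get_force().round(1))
arm.move_linear([p[0],p[1],240],rate=120)
arm.move_to([380,150,320],D)
c=cam("top");s=cam("side");print(arm.get_clock(),arm.get_force().round(1))
a=cv2.resize(c["color"][130:260,255:385,::-1],(400,400),interpolation=cv2.INTER_CUBIC)
b=cv2.resize(s["color"][100:230,210:340,::-1],(400,400),interpolation=cv2.INTER_CUBIC)
cv2.imwrite("pics/both3.png",np.hstack([a,b]))
E
```

```text
True [553.1 -30.9 102.9] [-2.1 -1.   7.9]
79.6583 [-0.8  0.8 -0.3]
```

View pics/both3.png

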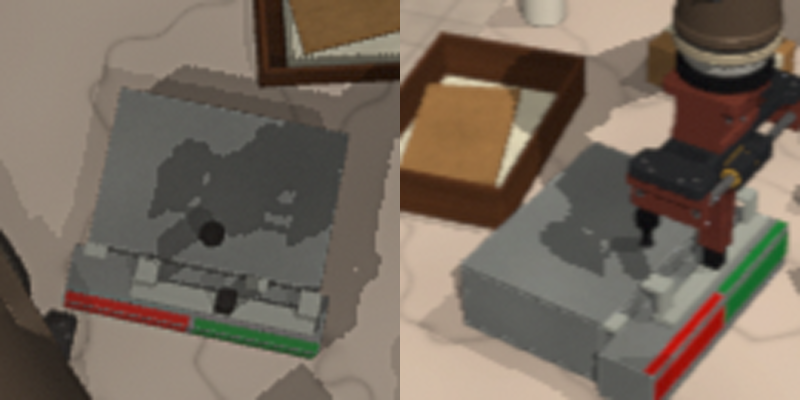

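Lid flat and shut; the claws are clear of the tabs. Now lock.

```bash
python3 - <<'E'
from lk import *
slide(-27.6,55,f=12)
arm.set_gripper(15,grasp_force=30)
print(arm.move_linear([*C(-125,60),106],rate=15,until_force=20),incase(arm.get_eef_pos()),arm.get_force().round(1))
p=arm.get_eef_pos();arm.set_gripper(40);print("tcp",incase(arm.get_eef_pos()))
arm.move_linear([p[0],p[1],240],rate=150)
arm.move_to([380,250,400],D)
c=cam("top","top_end");s=cam("side","side_end");print(arm.get_clock(),arm.get_force().round(1))
a=cv2.resize(c["color"][130:260,255:385,::-1],(400,400),interpolation=cv2.INTER_CUBIC)
b=cv2.resize(s["color"][100:230,210:340,::-1],(400,400),interpolation=cv2.INTER_CUBIC)
cv2.imwrite("pics/both4.png",np.hstack([a,b]))
E
```

```text
down False
w 19.832057542960506
stop True [-125.1   32.5] [-0.5 -3.4  6.8] 19.756539900824553
True [-125.1   32.5] [-1.8 -3.3  6.8]
tcp [-125.7   31.6]
89.8833 [-0.8 -0.3 -0.3]
```

View pics/both4.png

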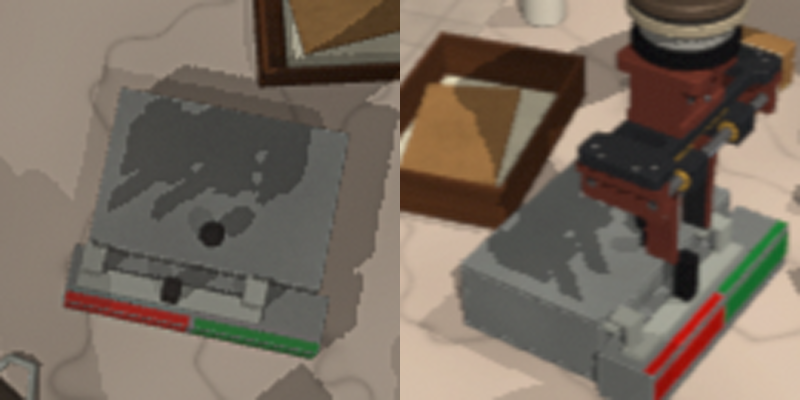

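View pics/top_end.png

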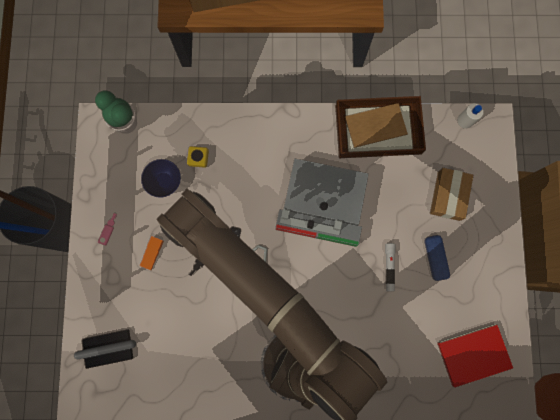

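```bash
python3 - <<'E'
from h import *
print(order.close_job(),arm.get_clock())
E
```

```text
the job is handed in; nothing more can be done
the job is handed in; nothing more can be done
```

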